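# Charge the prosthesis battery: lever off, lay the pack down, lever to the tab

## Task

Put the prosthesis battery on charge. First swing the controller's lever fully home to its off stop (the red patch); with it off, tip the standing battery pack over so that it lies on the charging plate with its copper-contact face down; then swing the lever until its red pointer lines up with the orange tab, and let go. Leave the orange tab, the hand model, the mouse and the screwdriver where they are.

Things in the scene. Friction and masses are not known exactly. Their poses are not given: they have to be found in the camera images.
- lever (a joint): controller's lever, rad: 0 = against the off stop, 1.5 = other end stop; it turns about an upright hinge, counter-clockwise from above as it grows: its free end swings towards the robot's left. At value q it points from the hinge along (-cos(q-0.75), -sin(q-0.75)) in the controller's frame. About 2 N at the post moves it; it stays where left.
- tab (a joint): the orange tab's angle, on the lever's scale and hinge (at equal values pointer and tab line up); differs from start to start. A block 22 mm long (radially), 10 wide, 10 high, 136 to 158 mm from the hinge, its top 62 mm above the table; a knock can shift it.
- controller: white charge controller, fixed to the table, 50 mm high (x from -60 to +150 mm, y +-140 mm in its frame). Origin on the table, +x (yaw 2.6 +-0.2 rad) points back towards the robot and left, so its open side, with lever and hoop, looks away from the robot and a little right. On it: lever, orange tab, yellow guard hoop and, behind the hinge, a flat black display (62 mm above the table).
- guard (a point): middle of the underside of the yellow half-round guard hoop over the post's path, 185 mm above the table: a flat band 78 to 118 mm from the hinge, 14 mm thick, on two 16 mm steel legs. It bars the way straight down to the post: come in tilted some 35 to 45 degrees, fingers pointing down and in to the hinge.
- hinge (a point): centre of the lever's hinge on the controller's top, 50 mm above the table (100 mm along +x from the controller's origin)
- post (a point): the lever's blue upright grip post, round, 24 mm diameter, from 68 to 130 mm above the table with a red cap band, 112 mm from the hinge; this point is on its axis, 99 mm above the table. The lever's bar below it is 18 mm wide, at 58 to 68 mm height.
- pointer (a point): tip of the lever's small red pointer, just outside the post, 132 mm from the hinge, 62 mm above the table
- mark (a point): middle of the orange tab's inner edge, where the pointer has to point: 136 mm from the hinge, 62 mm above the table
- pack: white battery pack with two grey bands, 45 (x) x 70 (y) x 130 mm (z), about 0.35 kg, loose, standing on end on the charging plate, turned any way round. Origin at the centre of its bottom end while standing, z up along its length. Its +x face (45 mm thickness direction) bears two copper contact strips; a copper band along the top end's edge shows the same side from above. Pushed high on its -x side it tips over onto the copper face.
- pack_center (a point): centre of the battery pack (65 mm along its z)
- plate: round black charging plate, 330 mm diameter, 8 mm thick, fixed; origin at the centre of its underside on the table
- model: bystander: loose prosthetic hand model standing on a white foot, 90 mm wide, about 215 mm high; origin under its foot
- mouse: bystander: black computer mouse, 95 x 55 x 32 mm, origin under its centre
- screwdriver: bystander: loose screwdriver lying on the table at the side of the work, about 200 mm long
Things that resemble listed ones, but are neither listed nor needed, are in the scene too. What is shaped like the pack but blue, pink or purple is not meant.

How it is judged:
On the way, in this order (a step that is already met when the one before it is completed fails the run):
1. the lever is fully home at its off stop (value of joint lever below 0.05 rad), for 0.2 s.
2. with the lever off, the battery pack lies on the charging plate, copper face down (angle between pack's own x axis and vertical above 3 rad and horizontal distance between pack_center and plate below 0.15 m and height (world z) of pack_center below 0.038 m and value of joint lever below 0.05 rad), for 0.2 s.
3. the lever's pointer lines up with the orange tab (distance between pointer and mark below 0.01 m), for 0.2 s.
At the end, for the whole second after the job is handed in: the battery pack lies at rest, copper face down within 8 degrees, its centre within 150 mm of the plate's centre and less than 38 mm above the table; the lever is at rest with the pointer tip within 10 mm of the mark on the orange tab (angle between pack's own x axis and vertical above 3 rad and horizontal distance between pack_center and plate below 0.15 m and height (world z) of pack_center below 0.038 m and distance between pointer and mark below 0.01 m and linear speed of pack below 0.02 m/s and velocity of joint lever between -0.03 and 0.03 rad/s); the robot touches nothing.
It fails at once if a bystander (hand model, mouse, screwdriver) is moved more than 30 mm (distance of any of model, mouse, screwdriver from where it was at the start of the episode above 0.03 m).
It fails at once if the orange tab is moved more than 6 mm (distance of mark from where it was at the start of the episode above 0.006 m).
It also fails if it takes over 72 s, if anything falls off the work surface, if the arm or the gripper's body presses on something with over 40 N, if the wrist force passes 120 N, or if a joint passes its speed limit or range.

## Robot

A 6-joint arm with a two-finger parallel gripper is mounted at the origin on the work surface. World frame = base frame: x ahead of the robot, y to its left, z up, the work surface at z = 0. Lengths are in m, angles in rad, forces in N, time in s.
With the tool pointing down it reaches from about 0.3 to 0.775 m from the base axis. Payload 14.6 kg.
Tool frame: the origin (TCP) lies at the very end of the fingers, on their centre line; the grasp point (between the pads) lies 19 mm behind it; y points along the fingers, z is the direction in which the jaws open and shut, and the axes are right-handed (so a half turn about y gives the same grasp; the last joint's range is limited). The gripper opens to 94 mm and grips with 3 to 60 N. Pads are 16 mm wide; open, the fingers measure 119 mm over their backs; the gripper's body (75 mm by 177 mm) begins 78 mm behind the grasp point.
Start: joints at [1.217, 0.3, 1.521, -0, 1.321, -0.067], TCP at [0.156, 0.528, 0.205] pointing down, gripper open.
Joint ranges: [-3.03, 3.03], [-0.79, 2.21], [0.23, 2.52], [-1.04, 4.18], [0, 3.07], [-2.55, 2.55]. Speed limits (rad/s): [2.22, 2.22, 2.57, 3.14, 3.14, 3.14].

## Interface

Orientations are given as [roll, pitch, yaw] about the fixed x, y, z axes, in that order (R = Rz(yaw) Ry(pitch) Rx(roll)).
In Python, from station import get_obs, camera, job gives the robot as it stands.
- The arm moves only by the tool step_arm, never from a script. Its argument "targets" is a list of rows, each a list of 6 numbers: the shift along the tool's x, y, z in mm, then the turn, a rotation vector about the tool's x, y, z in degrees. In form: [[dx, dy, dz, rx, ry, rz], ...]. A call has 1 to 12 rows; each row shifts and turns the commanded pose from where the row before left it, along the tool's axes as they then stand; what a row does not reach is not made up. A row lasts 1/8 s, in which the tool goes at most 62.5 mm and 10.7 degrees, less where a joint would pass 70% of its speed; a pose out of reach is approached as far as the arm can. A call is refused whole if a number of a shift passes 62.5 or a number of a turn 10.7, either way. A call with a gripper value outside its range is refused whole. "gripper" is the opening, from -1 (shut) to 1 (fully open), set as the call begins (left out, the last holds). The fingers move at their own pace and stop on an object; "squeeze" is the grip in N (left out, the last holds). Time passes only in rows, so rows that do not move let the fingers close. It gives the time, the measured TCP pose, the force and the opening at its end, in the units of the state.
- get_obs(): the state, without advancing time (a new reading comes with each control period).
- camera(name): name is "side" or "top" or "wrist"; returns a dict with "pixels" (384x512x3 uint8, red, green, blue), "intrinsics" (3x3 intrinsics, pixels), "R" (3x3) and "t" (3): a world point X has camera coordinates R X + t; the wrist camera has in their place "tool_from_camera" (4x4, takes a point from camera to tool coordinates, whose origin is the TCP and whose axes are the tool frame's). Camera axes: x right, y down, z forward; pixel columns grow to the right and rows downward; lengths in m; the calibration is good to about 2 mm. A picture is of the moment at which its call begins: read the wrist's pose just before it. There is no depth.
- job.hand_in(): hands the job in, once; it reports no verdict.
The state is a dict: "time_s": time; "qpos": joint angles; "joint_vel": joint speeds; "tau": joint torques, N m; "ee_pos": TCP position; "eef_rot": TCP orientation; "force": force on the tool from outside, world axes, zero at the start; "moment": the same for the moment, N m; "grip_width": finger opening in m.
Only numpy, scipy, OpenCV 4.12 (cv2) and the standard library are available. Lean on these libraries where they do the work, as an engineer would, in place of code of your own. Each camera call takes 0.05 s, during which the arm holds its last target.

## Working session

There is one attempt and no reset: what is moved stays moved. The work goes in short steps, Python scripts to look and compute and a tool call to move; the robot and the scene stay as the last step left them, time stands still between calls to the robot, and variables do not carry over. Pictures are saved under pics/ and viewed, and the job is handed in when it is done.

Besides the shell and the picture viewer there is one more tool, called after ">>>" as name([rows], argument=value, ...), one row to a line, values as JSON. step_arm: Moves the arm, as the interface text tells. Its arguments: {"type":"object","properties":{"targets":{"type":"array","items":{"type":"array","items":{"type":"number"}}},"gripper":{"type":"number"},"squeeze":{"type":"number"}},"required":["targets"]}

```bash
ls; mkdir -p pics; python3 - <<'E'
from station import get_obs,camera
import cv2,numpy as np,json
o=get_obs();print(o)
for n in ["side","top","wrist"]:
    c=camera(n);cv2.imwrite(f"pics/{n}0.png",c["pixels"][:,:,::-1]);np.savez(f"pics/{n}0.npz",**c)
    print(n,{k:np.round(v,4).tolist() for k,v in c.items() if k!="pixels"})
E
```

```text
pics
{'time_s': 0.0, 'qpos': array([ 1.21741858e+00,  3.00503973e-01,  1.52157779e+00,  1.26209824e-05,
        1.32070145e+00, -6.66007472e-02]), 'joint_vel': array([-0.00116724,  0.00147844, -0.00017827,  0.00058031, -0.00055933,
       -0.00125693]), 'tau': array([ 2.38559813e-03, -5.31802011e+01, -3.52738130e+01,  7.09894393e-02,
        2.42693274e-02, -1.66851632e-04]), 'ee_pos': array([0.15548326, 0.52729146, 0.20486969]), 'eef_rot': array([-1.57198343e+00,  9.14310973e-05, -2.86780184e-01]), 'force': array([ 0.06853118, -0.26131458, -0.87595008]), 'moment': array([-0.0053799 , -0.00231031, -0.00903214]), 'grip_width': 0.0938566175136546}
side {'intrinsics': [[368.3861, 0.0, 260.4006], [0.0, 368.3861, 191.8462], [0.0, 0.0, 1.0]], 'R': [[0.8141, -0.5807, 0.0093], [-0.4417, -0.6295, -0.6392], [0.3771, 0.5162, -0.769]], 't': [-0.4739, 0.3041, 1.3923]}
top {'intrinsics': [[382.2918, 0.0, 254.0772], [0.0, 382.2918, 191.4156], [0.0, 0.0, 1.0]], 'R': [[0.0118, -0.9999, 0.0084], [-0.9969, -0.0124, -0.0772], [0.0773, -0.0074, -0.997]], 't': [-0.0525, 0.5359, 1.4978]}
wrist {'intrinsics': [[342.8601, 0.0, 256.2011], [0.0, 342.8601, 192.8646], [0.0, 0.0, 1.0]], 'tool_from_camera': [[0.0007, 0.9646, 0.2638, -0.0768], [0.0002, -0.2638, 0.9646, -0.179], [1.0, -0.0006, -0.0004, -0.0006], [0.0, 0.0, 0.0, 1.0]]}
```

View pics/side0.png

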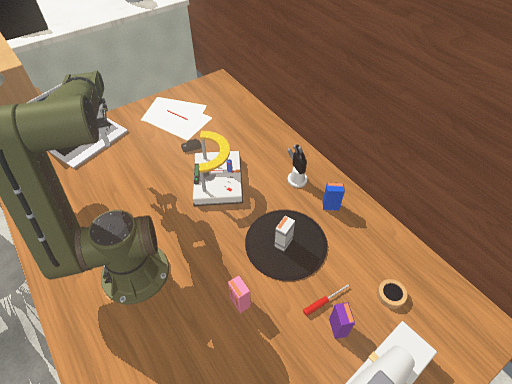

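View pics/top0.png

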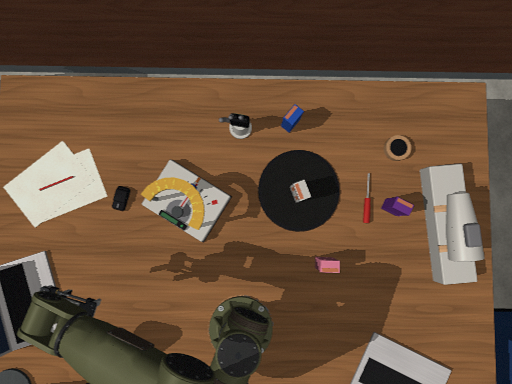

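View pics/wrist0.png

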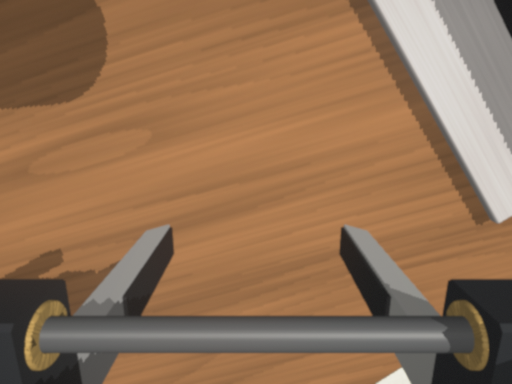

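The side and top views show the pack at top ≈(300,190) on the black plate. The blue, pink and purple ones are decoys. The controller is at ≈(187,200) in the top view. I'll enlarge these.

```bash
python3 - <<'E'
import cv2
t=cv2.imread("pics/top0.png");s=cv2.imread("pics/side0.png")
def cr(im,x,y,w,h,k,n):cv2.imwrite(f"pics/{n}.png",cv2.resize(im[y:y+h,x:x+w],None,fx=k,fy=k,interpolation=cv2.INTER_CUBIC))
cr(t,130,150,110,100,7,"tc");cr(t,270,160,60,60,8,"tp");cr(s,180,120,70,90,6,"sc");cr(s,265,205,50,55,9,"sp")
E
```

```text
(no output)
```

View pics/tc.png

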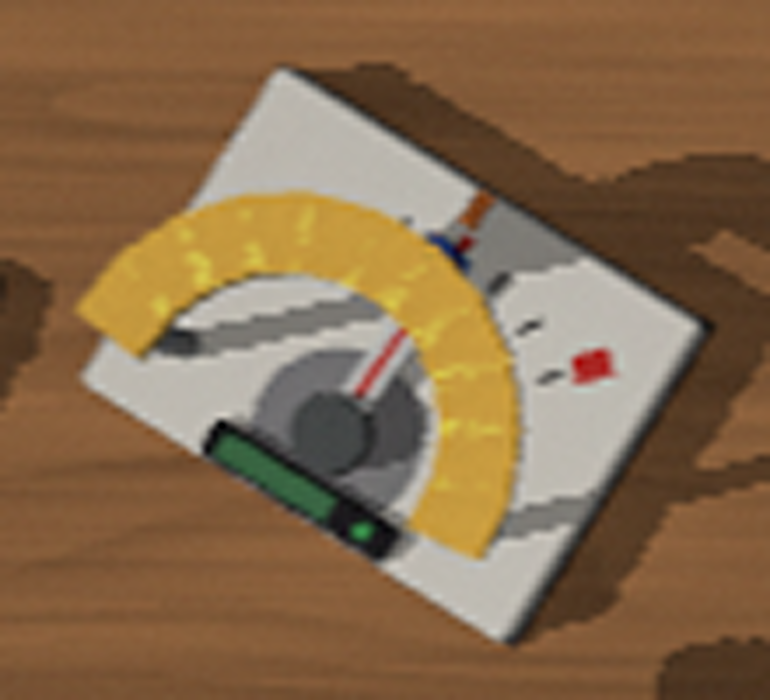

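View pics/tp.png

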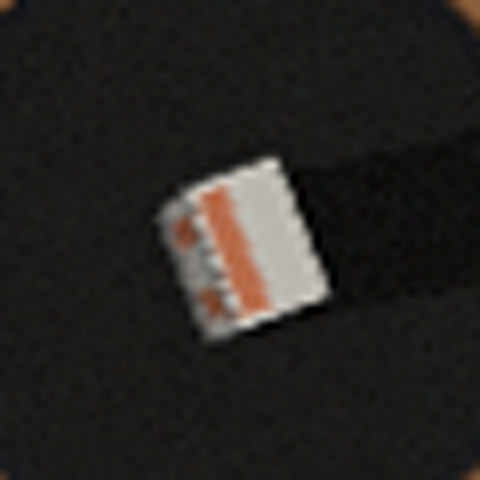

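View pics/sc.png

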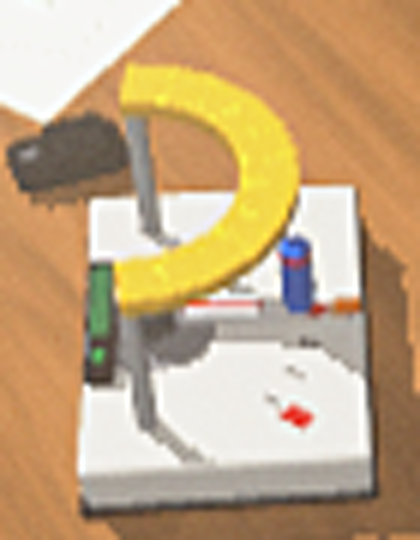

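View pics/sp.png

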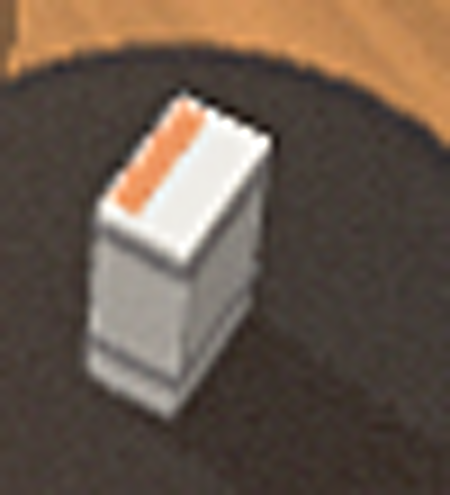

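The controller's red patch is at the right and the lever currently points close to the tab. The pack's copper band and its two contact strips face image-left in the top view, which is +y, so the push goes from the -y side towards +y. Next I fit the poses.

```bash
cat > h.py <<'E'
import numpy as np,cv2
from scipy.optimize import least_squares
C={n:dict(np.load(f"pics/{n}0.npz")) for n in("top","side")}
def proj(n,X):
    c=C[n];P=np.atleast_2d(X)@c["R"].T+c["t"];p=P@c["intrinsics"].T;return p[:,:2]/p[:,2:]
def unc(p,off,k):return (np.array(p,float)+.5)/k-.5+np.array(off)
def onz(n,uv,z):
    c=C[n];d=c["R"].T@np.linalg.inv(c["intrinsics"])@np.r_[uv,1];o=-c["R"].T@c["t"];return o+d*(z-o[2])/d[2]
def tri(a,b):
    def f(X):return np.r_[proj("top",X)[0]-a,proj("side",X)[0]-b]
    r=least_squares(f,[.5,.1,.1]);return r.x,np.abs(r.fun).max()
E
python3 - <<'E'
from h import *
T=unc([(508,640),(82,378),(707,325),(282,70)],(130,150),7)
S=unc([(82,467),(92,198),(370,462),(357,187)],(180,120),6)
L=np.array([[.15,.14],[.15,-.14],[-.06,.14],[-.06,-.14]])
def W(p,L,z):
    c,s=np.cos(p[2]),np.sin(p[2]);return np.c_[L@np.array([[c,s],[-s,c]])+p[:2],np.full(len(L),z)]
def fit(L,z,T,S,x0,fz=False):
    f=lambda p:np.r_[(proj("top",W(p,L,p[3] if fz else z))-T).ravel(),(proj("side",W(p,L,p[3] if fz else z))-S).ravel()]
    r=least_squares(f,x0,loss="soft_l1");return r.x,np.round(f(r.x),1)
p,e=fit(L,.05,T,S,[.55,.25,2.6,.05],True);print("ctrl",p,e)
p,e=fit(L,.05,T,S,[.55,.25,2.6]);print("ctrl",p,e)
H=W(p,np.array([[.1,0]]),.05)[0];print("hinge",H)
for nm,t,s in[("tab",(478,210),(347,305)),("cap",(450,245),(296,247)),("ptr",(465,243),(318,309))]:
    t=unc(t,(130,150),7);s=unc(s,(180,120),6)
    X,er=tri(t,s)
    for Y in(X,onz("top",t,.062),onz("side",s,.062)):
        d=Y-H;ang=np.arctan2(-d[1],-d[0]);print(nm,Y,er,"r",np.hypot(*d[:2]),"q",(ang-p[2]+np.pi)%(2*np.pi)-np.pi+.75)
# pack
T=unc([(275,158),(330,297),(240,322),(185,192)],(270,160),8);S=unc([(185,92),(272,145),(185,265),(98,212)],(265,205),9)
for i in range(4):print(onz("top",T[i],.138),[onz("side",S[j],.138).round(3) for j in range(4)] if i==0 else "")
# +x=copper(left in img). image right=-y
# copper-side corners: T[3](up) T[2](down); pack +y = rot90 of +x(world +y)-> world -x -> image down
Lp=np.array([[-.0225,-.035],[-.0225,.035],[.0225,.035],[.0225,-.035]])
# side: identify order
best=min(([fit(Lp,.138,T,np.roll(S,k,0),[.53,-.1,1.4,.138],True) for k in range(4)]),key=lambda r:np.abs(r[1]).sum());print("pack",best)
print("plate",onz("top",(299,190.5),.008),onz("side",(286.5,244),.008))
for n,t in[("model",(240,128)),("mouse",(121,198)),("sd",(367,198))]:print(n,onz("top",t,.02))
E
```

```text
ctrl [0.53760679 0.19649371 2.6004251  0.04461748] [-0.3  0.8 -0.3  0.1  0.  -0.3  0.3 -1.3 -0.8  1.5 -0.1  0.2  0.7 -0.4
  0.1 -0.1]
ctrl [0.53676073 0.19475776 2.59978325] [-0.1  1.1 -0.3  0.3  0.4 -0.2  0.4 -1.3 -1.   1.  -0.2 -0.4  0.7 -0.8
  0.1 -0.6]
hinge [0.45108303 0.24632647 0.05      ]
tab [0.57737239 0.17287939 0.05711136] 0.10340013371725831 r 0.14609406288027582 q 0.7650458323799296
tab [0.57654448 0.17235941 0.062     ] 0.10340013371725831 r 0.14564236788461873 q 0.7591016965887709
tab [0.57543577 0.16873066 0.062     ] 0.10340013371725831 r 0.14657664149469934 q 0.7339312496767012
cap [0.54716696 0.178447   0.13241675] 1.1441030564016899 r 0.11764243314575665 q 0.6767608832859153
cap [0.55692145 0.18735003 0.062     ] 1.1441030564016899 r 0.12116101463742916 q 0.7834315628369826
cap [0.57672611 0.24166112 0.062     ] 1.1441030564016899 r 0.1257296644237441 q 1.2546946649803465
ptr [0.55783954 0.17990171 0.05875873] 0.2037212581903134 r 0.12573464417403588 q 0.7352203177276411
ptr [0.55813504 0.17910455 0.062     ] 0.2037212581903134 r 0.12640774687921547 q 0.7311009112586433
ptr [0.55552945 0.17770211 0.062     ] 0.2037212581903134 r 0.12497342592673116 q 0.7105085316047348
[ 0.57434813 -0.22802759  0.138     ] [array([ 0.561, -0.189,  0.138]), array([ 0.574, -0.232,  0.138]), array([ 0.508, -0.258,  0.138]), array([ 0.494, -0.217,  0.138])]
[ 0.5106185  -0.25337196  0.138     ] 
[ 0.49863849 -0.2121181   0.138     ] 
[ 0.55811758 -0.18667356  0.138     ] 
pack (array([ 0.53614488, -0.22093629,  1.93767754,  0.13270479]), array([ 0.2, -0.5,  0.1, -0.2, -0.1,  1. ,  0. , -0.6,  0.1,  0. ,  0.2,
       -0.3, -0.5, -0.1, -0.4,  0.6]))
plate [ 0.54341589 -0.22626702  0.008     ] [ 0.54185382 -0.23555978  0.008     ]
model [0.79187556 0.01366875 0.02      ]
mouse [0.50383569 0.48039637 0.02      ]
sd [ 0.51588306 -0.49572028  0.02      ]
```

```bash
cat > m.py <<'E'
import numpy as np
from scipy.spatial.transform import Rotation as Ro, Slerp
from station import get_obs
HX=np.array([.451,.246]);YAW=2.60
def u(q):
    a=YAW+np.pi+q-.75;return np.array([np.cos(a),np.sin(a),0])
K=np.array([0,0,1.])
def pose(q,r,z,tilt,qo=None):
    """TCP for grasp point at lever angle q radius r height z; tool orientation by qo"""
    a=u(q);b=u(q if qo is None else qo);t=np.cross(K,b);tl=np.radians(tilt)
    y=-np.sin(tl)*b-np.cos(tl)*K;x=np.cross(y,t);R=np.c_[x,y,t]
    g=np.r_[HX,0]+r*a+z*K
    return g+.019*y,R
def cur():
    o=get_obs();return o["ee_pos"],Ro.from_euler("xyz",o["eef_rot"]).as_matrix()
def rows(p0,R0,p1,R1,n=None,vmax=45,wmax=9):
    d=np.linalg.norm(p1-p0)*1e3;w=np.degrees(np.linalg.norm(Ro.from_matrix(R0.T@R1).as_rotvec()))
    if n is None:n=max(1,int(np.ceil(max(d/vmax,w/wmax))))
    S=Slerp([0,1],Ro.from_matrix([R0,R1]));p,R=p0.copy(),R0.copy();out=[]
    for i in range(1,n+1):
        f=i/n;pt=p0+(p1-p0)*f;Rt=S(f).as_matrix()
        s=np.round(R.T@(pt-p)*1e3);r=np.round(np.degrees(Ro.from_matrix(R.T@Rt).as_rotvec()),1)
        out.append([*map(float,s),*map(float,r)]);p=p+R@s/1e3;R=R@Ro.from_rotvec(np.radians(r)).as_matrix()
    print("[",",".join("["+",".join(f"{v:g}" for v in x)+"]" for x in out),"]",n);return p,R
E
python3 - <<'E'
from m import *
p,R=cur()
p1,R1=pose(.72,.189,.197,42)
print(p1)
pa=np.array([.62,.33,.28]);_,Ra=pose(.9,.1,.1,10)
p,R=rows(p,R,pa,Ra); p,R=rows(p,R,p1,R1)
E
```

```text
[0.59926409 0.15063389 0.18288025]
[ [42,-6,-5,0,0.5,0.8],[41,-7,-4,0.1,0.5,0.9],[42,-8,-4,0,0.5,0.8],[42,-8,-4,0.1,0.5,0.8],[41,-8,-3,0,0.5,0.9],[42,-10,-3,0.1,0.5,0.8],[41,-9,-3,0,0.5,0.8],[41,-11,-2,0.1,0.5,0.9],[41,-11,-2,0,0.5,0.8],[41,-12,-2,0.1,0.5,0.8],[41,-12,-1,0,0.5,0.9],[40,-13,-1,0.1,0.5,0.8] ] 12
[ [13,17,-35,0.9,1.9,6.4],[16,16,-34,0.9,1.9,6.4],[19,12,-34,0.9,1.8,6.3],[21,10,-34,0.9,1.9,6.4],[23,7,-33,0.9,1.9,6.4] ] 5
```

>>> step_arm([
  [42,-6,-5,0,0.5,0.8],
  [41,-7,-4,0.1,0.5,0.9],
  [42,-8,-4,0,0.5,0.8],
  [42,-8,-4,0.1,0.5,0.8],
  [41,-8,-3,0,0.5,0.9],
  [42,-10,-3,0.1,0.5,0.8],
  [41,-9,-3,0,0.5,0.8],
  [41,-11,-2,0.1,0.5,0.9],
  [41,-11,-2,0,0.5,0.8],
  [41,-12,-2,0.1,0.5,0.8],
  [41,-12,-1,0,0.5,0.9],
  [40,-13,-1,0.1,0.5,0.8],
], gripper=0.28)

```text
time_s: 1.65
ee_pos: [0.6209, 0.329, 0.2803]
eef_rot: [-1.57, 0.176, -0.392]
force: [-0.7, 0.7, 1.0]
grip_width: 0.06
```

>>> step_arm([
  [13,17,-35,0.9,1.9,6.4],
  [16,16,-34,0.9,1.9,6.4],
  [19,12,-34,0.9,1.8,6.3],
  [21,10,-34,0.9,1.9,6.4],
  [23,7,-33,0.9,1.9,6.4],
  [0,0,0,0,0,0],
])

```text
time_s: 2.4
ee_pos: [0.599, 0.1475, 0.1803]
eef_rot: [-1.576, 0.739, -0.58]
force: [0.7, 0.4, 0.5]
grip_width: 0.0602
```

```bash
cat > snap.py <<'E'
import sys,cv2,numpy as np
from station import get_obs,camera
o=get_obs();print(round(o["time_s"],2),o["ee_pos"].round(4),o["eef_rot"].round(3),o["qpos"].round(2),o["force"].round(1),round(o["grip_width"],4))
tag=sys.argv[1]
for n in sys.argv[2:]:
    c=camera(n);np.savez(f"pics/{n}_{tag}.npz",**c,p=o["ee_pos"],r=o["eef_rot"]);im=c["pixels"][:,:,::-1]
    cv2.imwrite(f"pics/{n}_{tag}.png",im)
    if n=="top":cv2.imwrite(f"pics/{n}_{tag}c.png",cv2.resize(im[150:250,130:240],None,fx=7,fy=7,interpolation=cv2.INTER_CUBIC))
    if n=="side":cv2.imwrite(f"pics/{n}_{tag}c.png",cv2.resize(im[120:210,180:270],None,fx=6,fy=6,interpolation=cv2.INTER_CUBIC))
E
python3 snap.py 1 wrist side; python3 -c "
from m import *
p,R=cur();print(pose(.72,.189,.197,42)[0],R.round(2),pose(.72,.189,.197,42)[1].round(2))"
```

```text
2.4 [0.599  0.1475 0.1803] [-1.576  0.739 -0.58 ] [ 0.02  0.85  0.89  0.42  2.   -0.92] [0.7 0.4 0.5] 0.0602
[0.59926409 0.15063389 0.18288025] [[ 0.63 -0.56  0.54]
 [-0.4   0.36  0.84]
 [-0.67 -0.74 -0.  ]] [[ 0.63 -0.56  0.54]
 [-0.4   0.36  0.84]
 [-0.67 -0.74 -0.  ]]
```

View pics/wrist_1.png

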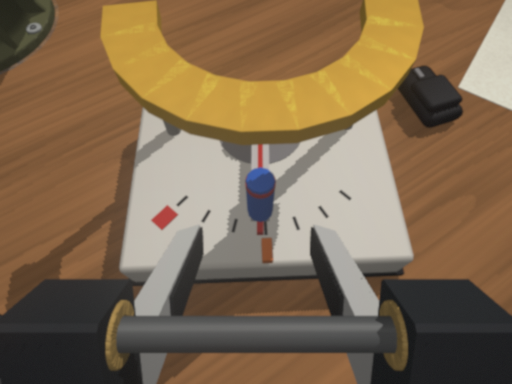

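View pics/side_1.png

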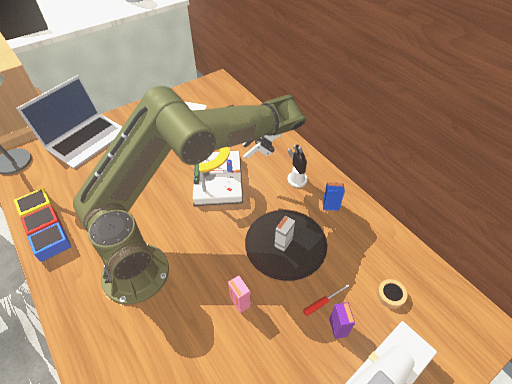

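The wrist view shows the post at (260,195) centred between the fingers, the pointer at (262,228), the tab at (266,250) and the red patch at (165,217). I'll measure the tab angle more precisely here, and plan the approach.

```bash
cat > w.py <<'E'
import numpy as np,cv2
from scipy.spatial.transform import Rotation as Ro
from m import HX,YAW
def wray(f,uv,z):
    c=np.load(f);M=c["tool_from_camera"];R=Ro.from_euler("xyz",c["r"]).as_matrix()
    d=R@M[:3,:3]@np.linalg.inv(c["intrinsics"])@np.r_[uv,1.];o=c["p"]+R@M[:3,3]
    return o+d*(z-o[2])/d[2]
def q(X):
    d=X[:2]-HX;return (np.arctan2(-d[1],-d[0])-YAW+np.pi)%(2*np.pi)-np.pi+.75,np.hypot(*d)
E
python3 - <<'E'
import cv2
im=cv2.imread("pics/wrist_1.png")[140:280,120:410];cv2.imwrite("pics/w1c.png",cv2.resize(im,None,fx=2.7,fy=4,interpolation=cv2.INTER_CUBIC))
im=cv2.imread("pics/wrist_1.png")[130:270,220:310];cv2.imwrite("pics/w1d.png",cv2.resize(im,None,fx=4,fy=4,interpolation=cv2.INTER_CUBIC))
from m import *
p,R=cur()
p1,R1=pose(.72,.112,.102,42)
print(p1);rows(p,R,p1,R1,vmax=30)
E
```

```text
[0.53450398 0.19228875 0.08788025]
[ [1,25,-0,-0,-0,0],[2,24,-0,-0,-0,0],[1,25,-0,-0,-0,0],[1,24,-0,-0,-0,0],[2,25,-0,-0,-0,0] ] 5
```

View pics/w1d.png

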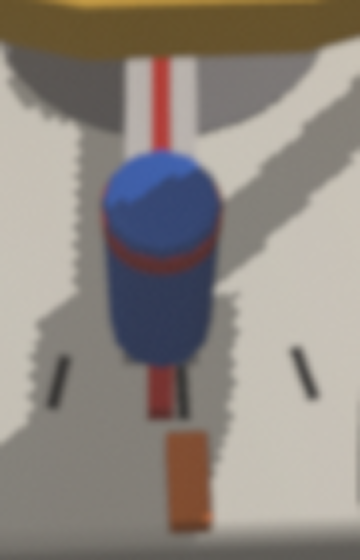

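```bash
python3 - <<'E'
from w import *
f="pics/wrist_1.npz"
for n,c,z in[("tab in",(188,433),.062),("tab mid-far",(190,512),.062),("ptr tip",(159,416),.062),("posttop",(163,202),.130),("bar stripe",(162,100),.068)]:
    X=wray(f,(220+c[0]/4,130+c[1]/4),z);print(n,X.round(4),np.round(q(X),4))
E
```

```text
tab in [0.5679 0.1784 0.062 ] [0.7673 0.1351]
tab mid-far [0.5837 0.1683 0.062 ] [0.762  0.1538]
ptr tip [0.5608 0.175  0.062 ] [0.7177 0.1307]
posttop [0.545  0.1859 0.13  ] [0.723  0.1115]
bar stripe [0.4913 0.2217 0.068 ] [0.7476 0.0471]
```

>>> step_arm([
  [1,25,0,0,0,0],
  [2,24,0,0,0,0],
  [1,25,0,0,0,0],
  [1,24,0,0,0,0],
  [2,25,0,0,0,0],
  [0,0,0,0,0,0],
])

```text
time_s: 3.25
ee_pos: [0.5335, 0.194, 0.0877]
eef_rot: [-1.571, 0.733, -0.569]
force: [0.6, -0.3, 0.4]
grip_width: 0.0602
```

```bash
python3 snap.py 2 wrist side
```

```text
3.25 [0.5335 0.194  0.0877] [-1.571  0.733 -0.569] [ 0.09  0.8   1.21  0.43  1.73 -0.98] [ 0.6 -0.3  0.4] 0.0602
```

View pics/wrist_2.png

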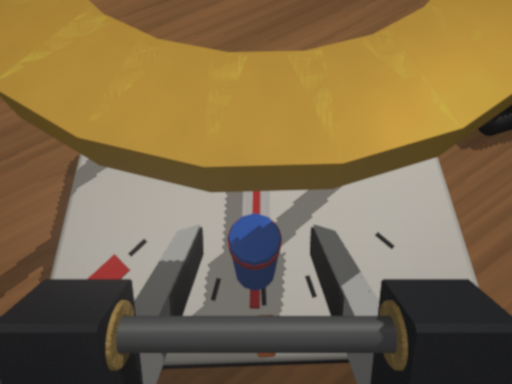

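View pics/side_2c.png

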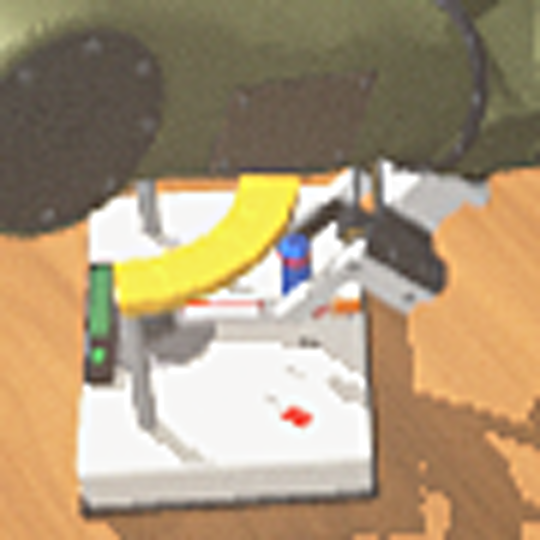

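Tab measured at q≈0.767, and the lever at 0.72. Fingers straddle the post. I'll narrow them to 30 mm and swing to home.

```bash
cat >> m.py <<'E'
def arc(q0,q1,n,r=.112,z=.102,tilt=42,p=None,R=None):
    if p is None:p,R=cur()
    for i in range(1,n+1):
        p1,R1=pose(q0+(q1-q0)*i/n,r,z,tilt);p,R=rows(p,R,p1,R1,n=1)
    return p,R
E
python3 - <<'E'
from m import *
p,R=arc(.72,.06,10)
arc(.06,-.04,3,p=p,R=R)
E
```

```text
[ [1,1,-8,2.5,2.9,0.1] ] 1
[ [-1,0,-6,2.6,2.8,0] ] 1
[ [0,0,-7,2.5,2.9,0] ] 1
[ [0,0,-6,2.5,2.8,0] ] 1
[ [-0,1,-7,2.5,2.8,0] ] 1
[ [-0,-0,-6,2.6,2.8,0] ] 1
[ [-0,-0,-7,2.5,2.8,0] ] 1
[ [-1,0,-6,2.5,2.8,0] ] 1
[ [0,0,-7,2.6,2.8,0] ] 1
[ [0,0,-6,2.5,2.8,0] ] 1
[ [0,0,-4,1.3,1.4,0] ] 1
[ [-0,0,-3,1.2,1.5,0] ] 1
[ [-0,0,-3,1.3,1.4,0] ] 1
```

>>> step_arm([
  [0,0,0,0,0,0],
  [0,0,0,0,0,0],
  [1,1,-8,2.5,2.9,0.1],
  [-1,0,-6,2.6,2.8,0],
  [0,0,-7,2.5,2.9,0],
  [0,0,-6,2.5,2.8,0],
], gripper=-0.36)

```text
time_s: 4.1
ee_pos: [0.5174, 0.1716, 0.0871]
eef_rot: [-1.573, 0.734, -0.842]
force: [1.3, 2.6, -1.0]
grip_width: 0.0302
```

>>> step_arm([
  [0,1,-7,2.5,2.8,0],
  [0,0,-6,2.6,2.8,0],
  [0,0,-7,2.5,2.8,0],
  [-1,0,-6,2.5,2.8,0],
  [0,0,-7,2.6,2.8,0],
])

```text
time_s: 4.72
ee_pos: [0.4897, 0.154, 0.0872]
eef_rot: [-1.572, 0.733, -1.171]
force: [2.1, 2.7, -0.7]
grip_width: 0.0299
```

```bash
python3 snap.py 3 wrist;python3 -c "
from m import *
p,R=cur();print(p,pose(.126,.112,.102,42)[0])"
```

```text
4.72 [0.4897 0.154  0.0872] [-1.572  0.733 -1.171] [-0.09  0.55  1.65  0.64  1.39 -0.76] [ 2.1  2.7 -0.7] 0.0299
[0.48882019 0.1536556  0.08706765] [0.49013934 0.15475349 0.08788025]
```

View pics/wrist_3.png

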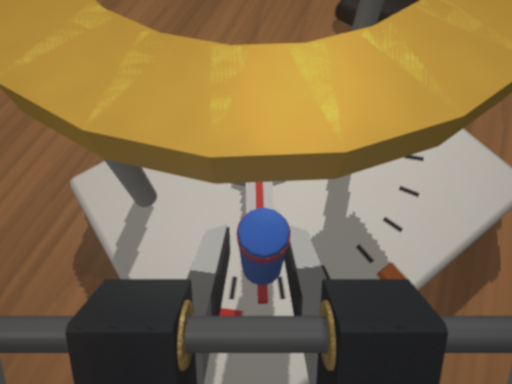

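The post at (262,245) travels with the fingers, and the red patch is at (230,312), just ahead. I'll continue gently.

>>> step_arm([
  [0,0,-6,2.5,2.8,0],
  [0,0,-4,1.3,1.4,0],
  [0,0,-3,1.2,1.5,0],
])

```text
time_s: 5.15
ee_pos: [0.4775, 0.1495, 0.0872]
eef_rot: [-1.574, 0.733, -1.303]
force: [2.2, 0.8, 2.1]
grip_width: 0.0303
```

>>> step_arm([
  [0,0,-3,1.3,1.4,0],
  [0,0,0,0,0,0],
])

```text
time_s: 5.4
ee_pos: [0.4755, 0.1492, 0.0872]
eef_rot: [-1.571, 0.733, -1.336]
force: [11.9, 7.9, -3.0]
grip_width: 0.0304
```

>>> step_arm([
  [0,0,-3,0,0,0],
  [0,0,0,0,0,0],
])

```text
time_s: 5.65
ee_pos: [0.475, 0.149, 0.0874]
eef_rot: [-1.564, 0.732, -1.334]
force: [30.8, 20.0, -14.3]
grip_width: 0.0304
```

The force has risen against the stop, so the lever is home. I'll ease off and check.

>>> step_arm([
  [0,0,5,0,0,0],
  [0,0,0,0,0,0],
])

```text
time_s: 5.9
ee_pos: [0.476, 0.1493, 0.0867]
eef_rot: [-1.576, 0.733, -1.336]
force: [-0.3, -0.1, -0.1]
grip_width: 0.0301
```

```bash
python3 snap.py 4 wrist side
```

```text
5.9 [0.476  0.1493 0.0867] [-1.576  0.733 -1.336] [-0.12  0.48  1.77  0.71  1.29 -0.7 ] [-0.3 -0.1 -0.1] 0.0301
```

View pics/wrist_4.png

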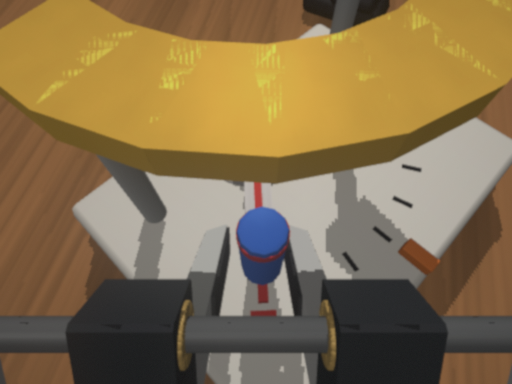

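View pics/side_4c.png

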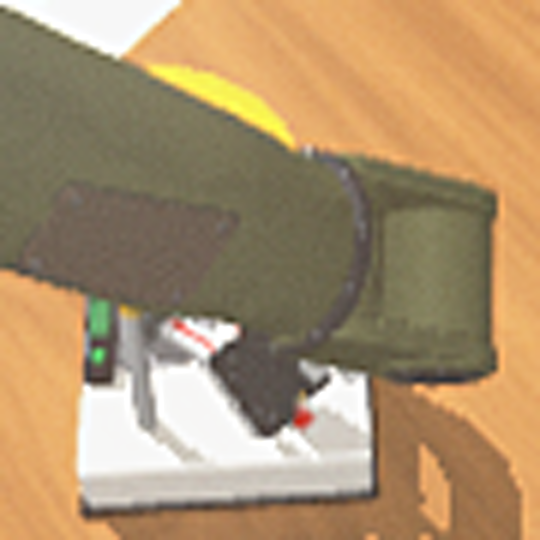

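The wrist view shows the pointer on the red patch at (263,312), so the lever is at its off stop. Next I withdraw, then go behind the pack's -x side with the tool pointing down.

```bash
python3 - <<'E'
from m import *
p,R=cur()
p=p-R[:,1]*.135
print(p)
x=np.array([-.36,.933,0]);x/=np.linalg.norm(x)
R1=np.c_[-x,-K,np.cross(-x,-K)];print(R1)
pk=np.array([.536,-.221,0])
pa=p+np.array([0,0,.07]);S=Slerp([0,1],Ro.from_matrix([R,R1]))
p1,Rr=rows(p,R,pa,S(.35).as_matrix())
pb=pk-x*.0605+K*.24
p1,Rr=rows(p1,Rr,pb,R1);print(pb)
E
```

```text
[0.49749952 0.06150482 0.18700109]
[[ 0.35998398 -0.          0.93295848]
 [-0.93295848 -0.          0.35998398]
 [-0.         -1.         -0.        ]]
[ [-23,-26,-0,-0.4,-1.3,-7.3],[-20,-29,0,-0.5,-1.2,-7.4] ] 2
[ [39,-18,-5,-0.2,-0.6,-3.4],[40,-15,-5,-0.2,-0.6,-3.4],[40,-13,-5,-0.2,-0.6,-3.4],[42,-11,-6,-0.2,-0.6,-3.4],[42,-8,-7,-0.2,-0.5,-3.4],[42,-5,-6,-0.2,-0.6,-3.5],[42,-3,-8,-0.2,-0.6,-3.4],[42,-1,-8,-0.2,-0.6,-3.4] ] 8
[ 0.55777903 -0.27744399  0.24      ]
```

>>> step_arm([
  [0,0,0,0,0,0],
  [0,-25,0,0,0,0],
  [0,-30,0,0,0,0],
  [0,-40,0,0,0,0],
  [0,-40,0,0,0,0],
  [0,0,0,0,0,0],
], gripper=0.28)

```text
time_s: 6.75
ee_pos: [0.4987, 0.0602, 0.1887]
eef_rot: [-1.571, 0.732, -1.335]
force: [0.2, -0.2, -1.1]
grip_width: 0.0603
```

>>> step_arm([
  [-23,-26,0,-0.4,-1.3,-7.3],
  [-20,-29,0,-0.5,-1.2,-7.4],
  [39,-18,-5,-0.2,-0.6,-3.4],
  [40,-15,-5,-0.2,-0.6,-3.4],
  [40,-13,-5,-0.2,-0.6,-3.4],
  [42,-11,-6,-0.2,-0.6,-3.4],
  [42,-8,-7,-0.2,-0.5,-3.4],
  [42,-5,-6,-0.2,-0.6,-3.5],
  [42,-3,-8,-0.2,-0.6,-3.4],
  [42,-1,-8,-0.2,-0.6,-3.4],
  [0,0,0,0,0,0],
], gripper=-0.15)

```text
time_s: 8.12
ee_pos: [0.5572, -0.2779, 0.2386]
eef_rot: [-1.571, 0.001, -1.204]
force: [0.1, -0.3, -0.7]
grip_width: 0.0403
```

```bash
python3 snap.py 5 wrist side top; python3 - <<'E'
import cv2
t=cv2.imread("pics/top_5.png");s=cv2.imread("pics/side_5.png")
cv2.imwrite("pics/t5p.png",cv2.resize(t[130:250,240:390],None,fx=5,fy=5,interpolation=cv2.INTER_CUBIC))
cv2.imwrite("pics/s5c.png",cv2.resize(s[120:210,180:270],None,fx=6,fy=6,interpolation=cv2.INTER_CUBIC))
cv2.imwrite("pics/t5c.png",cv2.resize(t[150:250,130:240],None,fx=6,fy=6,interpolation=cv2.INTER_CUBIC))
E
```

```text
8.12 [ 0.5572 -0.2779  0.2386] [-1.571e+00  1.000e-03 -1.204e+00] [-0.52  0.44  1.25  0.    1.45 -0.89] [ 0.1 -0.3 -0.7] 0.0403
```

View pics/wrist_5.png

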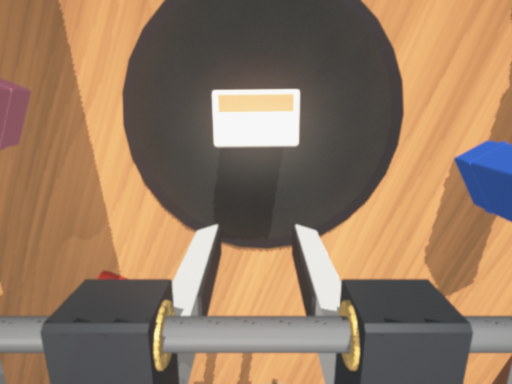

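View pics/side_5.png

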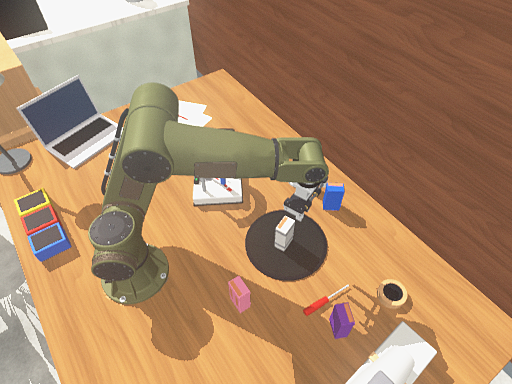

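View pics/t5c.png

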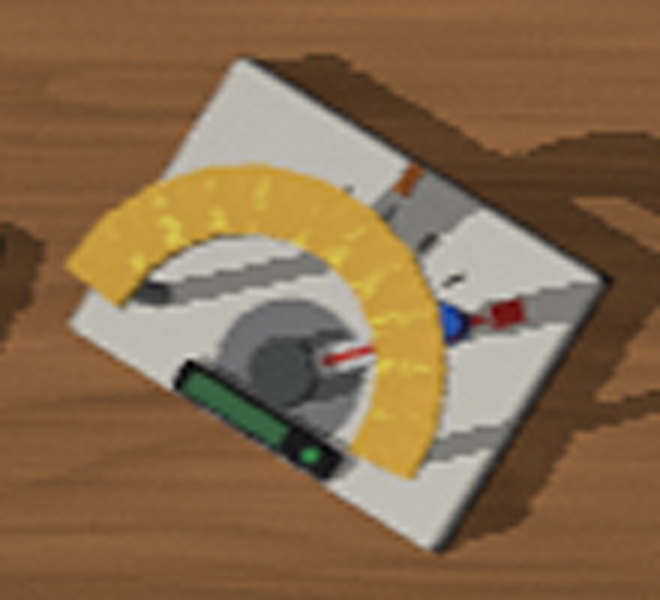

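View pics/t5p.png

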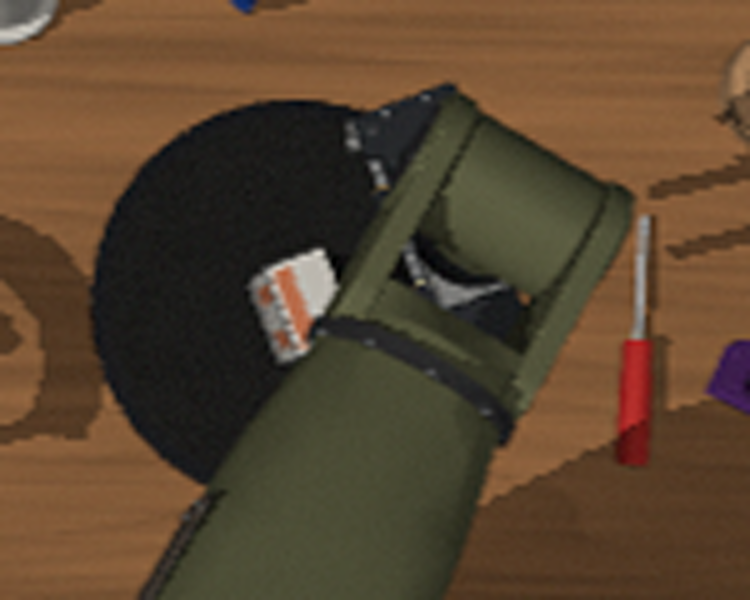

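The lever sits at the red patch in the top view. The wrist view shows the pack's top at (212–300, 89–147), square to the jaws, with the copper band at (257,102) on the far side. It is white with a copper band, so it is the right one. I'll check its distance.

```bash
python3 - <<'E'
from w import *
f="pics/wrist_5.npz"
c=np.load(f);R=Ro.from_euler("xyz",c["r"]).as_matrix()
for uv in[(213,147),(299,147),(213,90),(299,90)]:
    X=wray(f,uv,.138);print(X,(R.T@(X-c["p"])*1e3).round(1))
E
```

```text
[ 0.50991727 -0.25469836  0.138     ] [-38.5 100.6 -35.7]
[ 0.57540746 -0.22955309  0.138     ] [-38.5 100.6  34.4]
[ 0.49532672 -0.21258046  0.138     ] [-83.1 100.6 -34.2]
[ 0.5580743  -0.18848822  0.138     ] [-83.  100.6  33. ]
```

The face is 38 mm ahead in tool -x, as planned. I descend 123 mm and then push.

>>> step_arm([
  [0,40,0,0,0,0],
  [0,40,0,0,0,0],
  [0,43,0,0,0,0],
  [0,0,0,0,0,0],
  [-8,0,0,0,0,0],
  [-8,0,0,0,0,0],
  [-6,0,0,0,0,0],
  [-4,0,0,0,0,0],
  [-4,0,0,0,0,0],
  [-4,0,0,0,0,0],
  [-4,0,0,0,0,0],
  [-4,0,0,0,0,0],
])

```text
time_s: 9.78
ee_pos: [0.5425, -0.238, 0.1174]
eef_rot: [-1.57, -0.001, -1.203]
force: [0.3, -0.3, -0.3]
grip_width: 0.0401
```

```bash
python3 snap.py 6 wrist side
```

```text
9.78 [ 0.5425 -0.238   0.1174] [-1.570e+00 -1.000e-03 -1.203e+00] [-0.48  0.47  1.49  0.    1.17 -0.84] [ 0.3 -0.3 -0.3] 0.0401
```

View pics/wrist_6.png

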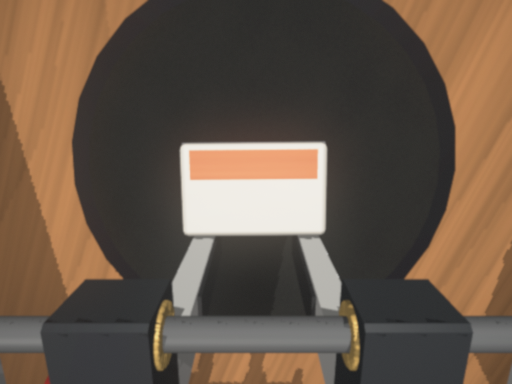

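View pics/side_6.png

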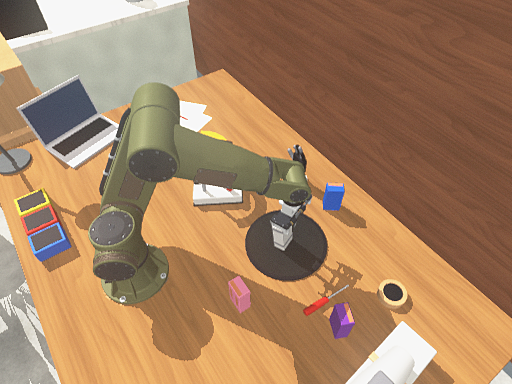

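The fingertips are at the pack's edge (row 235). I'll continue the slow push.

>>> step_arm([
  [-4,0,0,0,0,0],
  [-4,0,0,0,0,0],
  [-4,0,0,0,0,0],
  [-3,0,0,0,0,0],
])

```text
time_s: 10.38
ee_pos: [0.537, -0.2238, 0.1174]
eef_rot: [-1.57, -0.001, -1.203]
force: [-0.1, -0.3, -0.1]
grip_width: 0.0403
```

```bash
python3 snap.py 7 wrist side;python3 -c "
import cv2
s=cv2.imread('pics/side_7.png');cv2.imwrite('pics/s7.png',cv2.resize(s[170:280,230:340],None,fx=5,fy=5,interpolation=cv2.INTER_CUBIC))"
```

```text
10.38 [ 0.537  -0.2238  0.1174] [-1.570e+00 -1.000e-03 -1.203e+00] [-0.46  0.45  1.52  0.    1.16 -0.83] [-0.1 -0.3 -0.1] 0.0403
```

View pics/wrist_7.png

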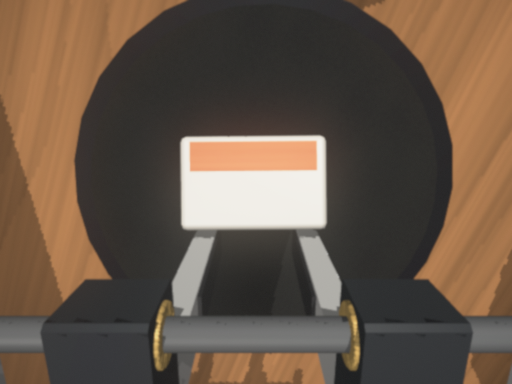

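View pics/s7.png

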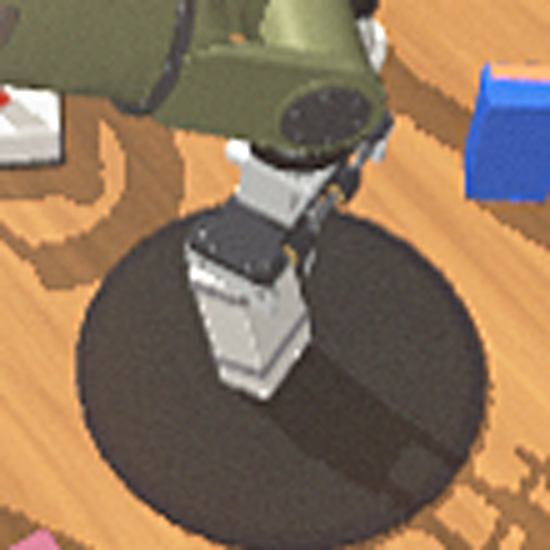

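The pack is tipping without sliding. I'll carry on.

>>> step_arm([
  [-4,0,0,0,0,0],
  [-4,0,0,0,0,0],
  [-4,0,0,0,0,0],
  [-4,0,0,0,0,0],
  [-4,0,0,0,0,0],
  [-4,0,0,0,0,0],
  [-4,0,0,0,0,0],
  [-2,0,0,0,0,0],
])

```text
time_s: 11.48
ee_pos: [0.5263, -0.1959, 0.1174]
eef_rot: [-1.569, -0.001, -1.203]
force: [0.2, -0.1, -0.4]
grip_width: 0.0398
```

```bash
python3 snap.py 8 wrist side;python3 -c "
import cv2
s=cv2.imread('pics/side_8.png');cv2.imwrite('pics/s8.png',cv2.resize(s[170:280,230:340],None,fx=5,fy=5,interpolation=cv2.INTER_CUBIC))"
```

```text
11.47 [ 0.5263 -0.1959  0.1174] [-1.569e+00 -1.000e-03 -1.203e+00] [-0.42  0.41  1.59  0.    1.14 -0.79] [ 0.2 -0.1 -0.4] 0.0398
```

View pics/wrist_8.png

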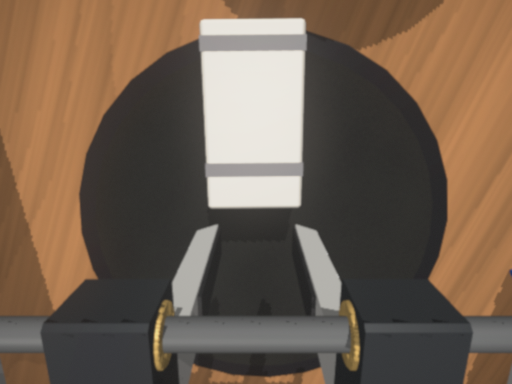

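View pics/s8.png

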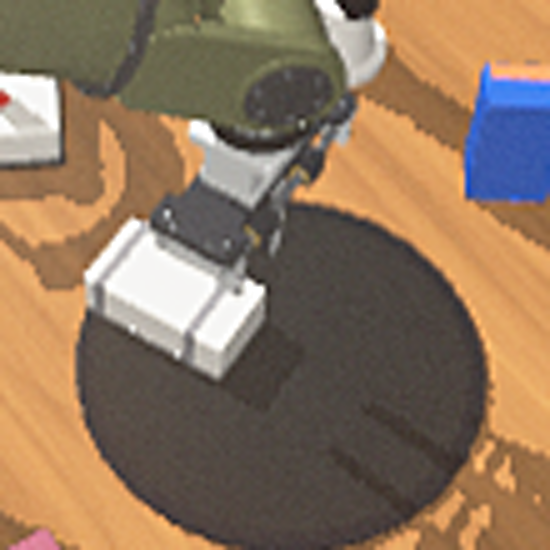

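```bash
python3 - <<'E'
from w import *
f="pics/wrist_8.npz"
P=np.array([wray(f,uv,.053) for uv in[(201,20),(305,20),(301,207),(207,207)]]);print(P.round(4))
print([np.linalg.norm(P[i]-P[(i+1)%4]).round(4) for i in range(4)]);c=P.mean(0);print(c,np.hypot(*(c-[.5426,-.231,0])[:2]))
from m import *
p,R=cur();p=p+K*.16
p0=p.copy()
q0=.0
p1,R1=pose(0,.207,.212,42)
p,R=rows(p,R,p1,R1,vmax=50,wmax=9.5);print(p0,p1)
rows(p,R,*pose(0,.112,.102,42),vmax=35)
E
```

```text
[[ 0.4475 -0.0918  0.053 ]
 [ 0.5103 -0.0676  0.053 ]
 [ 0.5575 -0.1854  0.053 ]
 [ 0.4922 -0.2105  0.053 ]]
[np.float64(0.0673), np.float64(0.1269), np.float64(0.07), np.float64(0.1268)]
[ 0.50185652 -0.13881901  0.053     ] 0.10078375942154592
[ [-41,13,12,0.3,0.8,7],[-39,18,11,0.3,0.8,7],[-37,23,11,0.3,0.8,7],[-34,28,10,0.3,0.9,7],[-30,31,9,0.3,0.8,7],[-27,35,9,0.3,0.8,7] ] 6
[ 0.5263567  -0.19600226  0.27746649] [0.50454347 0.05923719 0.19788025]
[ [1,29,-0,-0,-0,0],[0,29,-0,-0,-0,0],[1,29,-0,-0,-0,0],[0,29,-0,-0,-0,0],[1,29,-0,-0,-0,0] ] 5
```

The pack lies flat: measured 127×70 mm at 53 mm height, with its centre 0.10 m from the plate centre. I lift and go back to the post.

>>> step_arm([
  [0,-50,0,0,0,0],
  [0,-55,0,0,0,0],
  [0,-55,0,0,0,0],
  [-41,13,12,0.3,0.8,7],
  [-39,18,11,0.3,0.8,7],
  [-37,23,11,0.3,0.8,7],
  [-34,28,10,0.3,0.9,7],
  [-30,31,9,0.3,0.8,7],
  [-27,35,9,0.3,0.8,7],
  [0,0,0,0,0,0],
  [0,0,0,0,0,0],
], gripper=0.28)

```text
time_s: 12.95
ee_pos: [0.5051, 0.0582, 0.1984]
eef_rot: [-1.569, 0.73, -1.291]
force: [0.4, -0.9, 0.3]
grip_width: 0.0602
```

```bash
python3 snap.py 9 wrist;python3 - <<'E'
from m import *
p,R=cur();p,R=rows(p,R,*pose(0,.112,.102,42),vmax=35)
arc(0,.7,11,p=p,R=R)
E
```

```text
12.95 [0.5051 0.0582 0.1984] [-1.569  0.73  -1.291] [-0.27  0.41  1.56  0.61  1.6  -0.67] [ 0.4 -0.9  0.3] 0.0602
[ [0,29,-0,-0,0,0],[1,30,-0,-0,0,0.1],[0,29,-0,-0.1,0,0],[1,29,-0,0,0,0],[0,30,-0,0,0,0.1] ] 5
[ [0,-0,6,-2.4,-2.7,-0] ] 1
[ [0,0,6,-2.5,-2.7,-0] ] 1
[ [-0,0,7,-2.4,-2.7,-0] ] 1
[ [-0,0,6,-2.5,-2.7,-0] ] 1
[ [-0,0,6,-2.4,-2.7,-0] ] 1
[ [-1,1,7,-2.4,-2.7,-0] ] 1
[ [0,-0,6,-2.5,-2.7,-0] ] 1
[ [0,-0,6,-2.4,-2.7,-0] ] 1
[ [-0,-0,6,-2.5,-2.7,-0] ] 1
[ [-0,0,7,-2.4,-2.7,-0] ] 1
[ [-0,0,6,-2.4,-2.8,-0] ] 1
```

View pics/wrist_9.png

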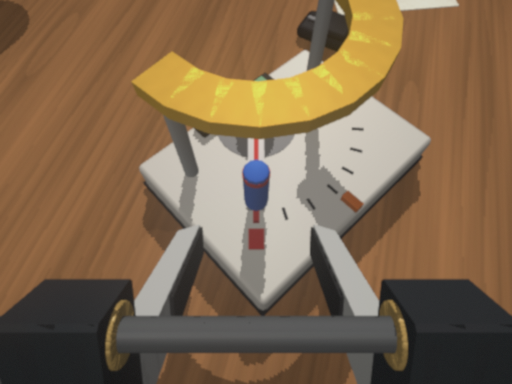

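The post at (256,185) is centred and still at the red patch. I go in, narrow the jaws and swing out.

>>> step_arm([
  [0,29,0,0,0,0],
  [1,30,0,0,0,0],
  [0,29,0,0,0,0],
  [1,29,0,0,0,0],
  [0,30,0,0,0,0],
  [0,0,0,0,0,0],
])

```text
time_s: 13.75
ee_pos: [0.4776, 0.1522, 0.0871]
eef_rot: [-1.572, 0.732, -1.291]
force: [0.2, -0.8, -0.2]
grip_width: 0.0603
```

>>> step_arm([
  [0,0,0,0,0,0],
  [0,0,0,0,0,0],
  [0,0,0,0,0,0],
  [0,0,6,-2.4,-2.7,0],
  [0,0,6,-2.5,-2.7,0],
  [0,0,7,-2.4,-2.7,0],
  [0,0,6,-2.5,-2.7,0],
  [0,0,6,-2.4,-2.7,0],
  [-1,1,7,-2.4,-2.7,0],
  [0,0,6,-2.5,-2.7,0],
], gripper=-0.36)

```text
time_s: 15.0
ee_pos: [0.5161, 0.1729, 0.0872]
eef_rot: [-1.573, 0.733, -0.847]
force: [-3.0, 0.1, -0.8]
grip_width: 0.0298
```

>>> step_arm([
  [0,0,6,-2.4,-2.7,0],
  [0,0,6,-2.5,-2.7,0],
  [0,0,7,-2.4,-2.7,0],
  [0,0,6,-2.4,-2.8,0],
  [0,0,0,0,0,0],
])

```text
time_s: 15.62
ee_pos: [0.5332, 0.1917, 0.087]
eef_rot: [-1.57, 0.733, -0.592]
force: [0.1, 0.3, -0.7]
grip_width: 0.0301
```

```bash
python3 snap.py 10 wrist;python3 - <<'E'
import cv2
im=cv2.imread("pics/wrist_10.png")[190:384,170:340];cv2.imwrite("pics/w10.png",cv2.resize(im,None,fx=3,fy=3,interpolation=cv2.INTER_CUBIC))
E
```

```text
15.62 [0.5332 0.1917 0.087 ] [-1.57   0.733 -0.592] [ 0.08  0.79  1.22  0.43  1.72 -0.97] [ 0.1  0.3 -0.7] 0.0301
```

View pics/w10.png

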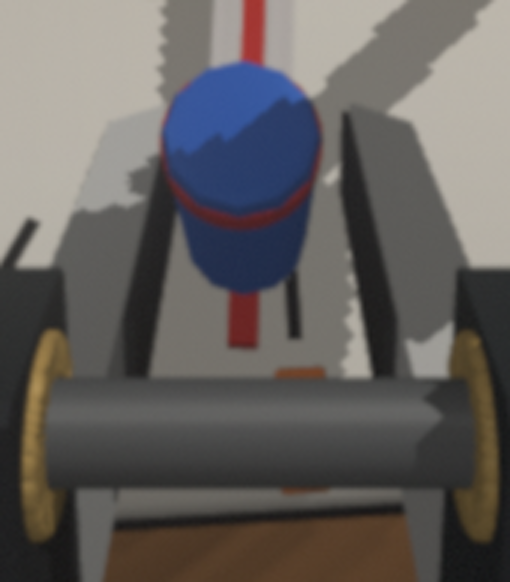

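The pointer tip is at crop (243,348) and the tab's inner edge at (301,370), so some swing remains.

```bash
python3 - <<'E'
from w import *
f="pics/wrist_10.npz"
for n,c,z in[("tab in",(301,370),.062),("ptr tip",(243,346),.062),("post",(242,137),.13)]:
    X=wray(f,(170+c[0]/3,190+c[1]/3),z);print(n,X.round(4),np.round(q(X),4))
from m import *
arc(.7,.79,2)
E
```

```text
tab in [0.5674 0.1778 0.062 ] [0.7617 0.1349]
ptr tip [0.5574 0.171  0.062 ] [0.6775 0.1302]
post [0.5421 0.182  0.13  ] [0.6795 0.1113]
[ [-0,-1,4,-1.8,-2,-0] ] 1
[ [-0,-0,4,-1.7,-1.9,-0] ] 1
```

>>> step_arm([
  [0,0,4,-1.6,-1.8,0],
  [0,0,4,-1.6,-1.8,0],
  [0,0,0,0,0,0],
])

```text
time_s: 16.05
ee_pos: [0.5376, 0.1987, 0.0871]
eef_rot: [-1.569, 0.733, -0.506]
force: [-0.6, -0.9, -0.6]
grip_width: 0.0302
```

```bash
python3 snap.py 11 wrist;python3 - <<'E'
import cv2
im=cv2.imread("pics/wrist_11.png")[190:384,170:340];cv2.imwrite("pics/w11.png",cv2.resize(im,None,fx=3,fy=3,interpolation=cv2.INTER_CUBIC))
E
```

```text
16.05 [0.5376 0.1987 0.0871] [-1.569  0.733 -0.506] [ 0.11  0.83  1.17  0.4   1.77 -1.01] [-0.6 -0.9 -0.6] 0.0302
```

View pics/w11.png

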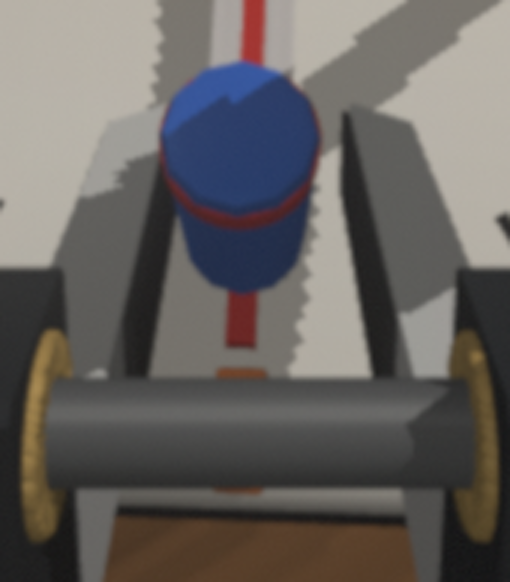

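The pointer at (242,347) and the tab at (242,370) now line up. I open the jaws and withdraw straight back.

>>> step_arm([
  [0,0,0,0,0,0],
  [0,0,0,0,0,0],
  [0,-20,0,0,0,0],
  [0,-30,0,0,0,0],
  [0,-40,0,0,0,0],
  [0,-40,0,0,0,0],
  [0,-10,0,0,0,0],
  [0,0,0,0,0,0],
  [0,0,0,0,0,0],
], gripper=0.1)

```text
time_s: 17.23
ee_pos: [0.6187, 0.1527, 0.1905]
eef_rot: [-1.57, 0.734, -0.508]
force: [0.3, -0.1, -0.4]
grip_width: 0.0518
```

```bash
python3 snap.py 12 wrist side top;python3 - <<'E'
import cv2
im=cv2.imread("pics/wrist_12.png")[130:270,200:330];cv2.imwrite("pics/w12.png",cv2.resize(im,None,fx=4,fy=4,interpolation=cv2.INTER_CUBIC))
E
```

```text
17.23 [0.6187 0.1527 0.1905] [-1.57   0.734 -0.508] [ 0.04  0.92  0.75  0.41  2.09 -0.94] [ 0.3 -0.1 -0.4] 0.0518
```

View pics/w12.png

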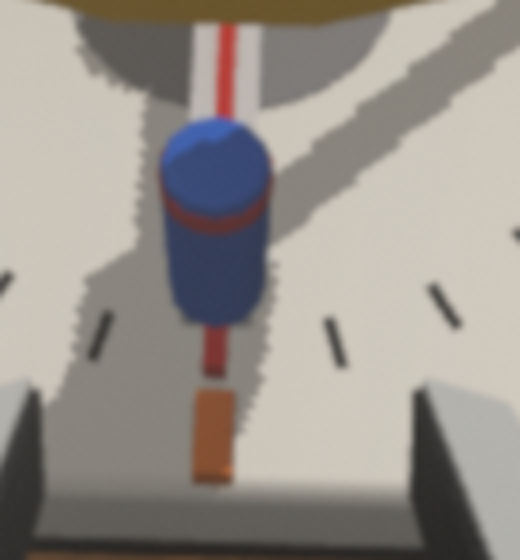

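View pics/top_12.png

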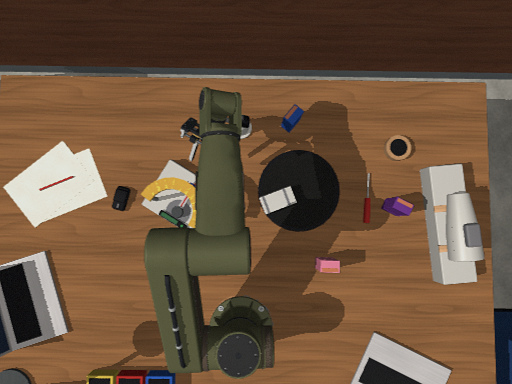

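View pics/side_12.png

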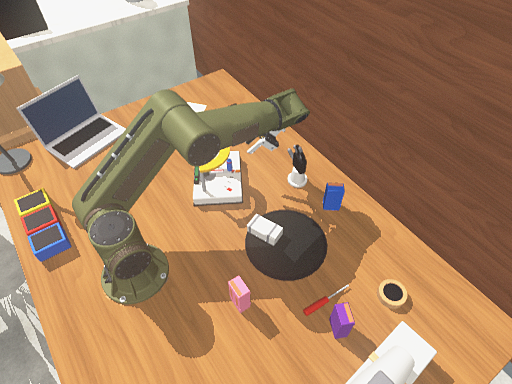

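The pointer (215,376) is in line with the tab (214,392). The pack lies on the plate, the bystanders haven't moved, and the arm is clear.

```bash
python3 - <<'E'
from w import *
f="pics/wrist_12.npz"
A=[wray(f,(200+c[0]/4,130+c[1]/4),.062) for c in((215,376),(214,391))];print([np.round(q(a),3) for a in A],np.linalg.norm(A[0]-A[1]))
from station import get_obs,job
print(get_obs()["force"].round(1));print(job.hand_in())
E
```

```text
[array([0.762, 0.131]), array([0.76 , 0.135])] 0.0039085252903081884
[-0.4 -0.  -0.5]
the job is handed in; nothing more can be done
None
```

The battery job is done and handed in after about 17 s. Hand-in reports no verdict, so what follows rests on my own checks.

- **Lever off:** I swung the lever until it pressed against its off stop. The force peaked at about 39 N on the fingers, close to the 40 N limit that applies to the arm and gripper body. The images then showed the pointer on the red patch.
- **Pack:** I pushed the pack over with the fingers, copper face down. It measured flat on the plate, with its centre about 0.10 m from the plate's centre (limit 0.15 m).
- **Lever to tab:** I swung the lever back to the orange tab and let go. The pointer tip measured 3.9 mm from the mark (limit 10 mm), at 0.762 rad against the tab's 0.760.
- **Left alone:** By eye, the mouse, the screwdriver and the hand model stand where they began. The arm partly covers the model in the last top view, so I judged it from the side view. The tab measured within about 1 mm of its starting place.
- **Arm:** It ended clear of everything, with almost no force on the tool.

No check failed or disagreed beyond a few millimetres between camera views.

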